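Pop the sample port of the stone tester

ROBOT

A 7-joint arm with a two-finger parallel gripper is mounted at the origin on a cart in front of the work surface, level with it; the furniture and walls round the work are solid. World frame = base frame: x ahead of the robot, y to its left, z up, the work surface at z = 0. Lengths are in m, angles in rad, forces in N, time in s.
With the tool pointing down it reaches from about 0.425 to 0.925 m from the base axis. Payload 6.8 kg.
Tool frame: the origin (TCP) lies on the centre line of the jaws, within the pads' length; the fingertips stand 14 mm ahead of it and the grasp point (between the pads) lies 5 mm behind it; y points along the fingers, x is the direction in which the jaws open and shut, and the axes are right-handed (so a half turn about y gives the same grasp; the last joint's range is limited). The gripper opens to 85 mm and grips with 20 to 120 N. Pads are 22 mm wide; open, the fingers measure 114 mm over their backs; the gripper's body (76 mm by 85 mm) begins 54 mm behind the grasp point. The pads swing forward as they close: fully open they stand 13 mm farther back than shut.
Start: joints at [1.128, 0.477, 0.022, 1.555, -0.011, 1.109, -0.083], TCP at [0.222, -0.638, 0.245] pointing down, gripper open.
Joint ranges: [-2.96, 2.96], [-0.34, 2.1], [-1.41, 1.46], [0.24, 2.44], [-1.37, 4.51], [0.17, 1.92], [-2.96, 2.96]. Speed limits (rad/s): [2.39, 2.39, 3.14, 3.14, 3.14, 3.14, 3.14].

INTERFACE

Orientations are given as a rotation vector (axis times angle).
In Python, from bench import get_obs, vision, ticket gives the robot as it stands. The module is installed in compiled form; this text tells all that it offers.
- The arm moves only by the tool jog_arm, never from a script. Its argument "motion" is a list of rows, each an object of numbers: "gripper": the finger opening in mm, from 0 to 85.4; "tx", "ty", "tz": the shift along the tool's x, y, z in mm; "ax", "ay", "az": the turn, a rotation vector about the tool's x, y, z in rad. In form: [{"gripper": .., "tx": .., "ty": .., "tz": .., "ax": .., "ay": .., "az": ..}, ...]. A call has 1 to 12 rows; each row shifts and turns the commanded pose from where the row before left it, along the tool's axes as they then stand; what a row does not reach is not made up. A row lasts 1/10 s, in which the tool goes at most 50 mm and 8.59 degrees, less where a joint would pass 70% of its speed; a pose out of reach is approached as far as the arm can. A call is refused whole if a number of a shift passes 50 or a number of a turn 0.15, either way. A call with a gripper value outside its range is refused whole. The fingers move at their own pace and stop on an object; "newtons" is the grip in N (left out, the last holds). Time passes only in rows, so rows that do not move let the fingers close. It gives the time, the measured TCP pose, the force and the opening at its end, in the units of the state.
- get_obs(): the state, without advancing time (a new reading comes with each control period).
- vision.grab_frame(name): name is "side" or "top" or "wrist"; returns the picture (384x512x3 uint8, red, green, blue); there is no depth.
- vision.get_calibration(name): a dict with "camera_matrix" (3x3 intrinsics, pixels), "world_from_camera" (4x4, takes a point from camera to world coordinates). Camera axes: x right, y down, z forward; pixel columns grow to the right and rows downward; lengths in m; the calibration is good to about 2 mm. A picture is of the moment at which its call begins: read the wrist's pose just before it. get_calibration takes no time and is no camera call; for the wrist camera it gives the pose at the moment of the call.
- ticket.hand_in(): hands the job in, once; it reports no verdict.
The state is a dict: "clock": time; "joints": joint angles; "qvel": joint speeds; "tau": joint torques, N m; "tcp_pos": TCP position; "orientation": TCP orientation; "contact_force": force on the tool from outside, world axes, zero at the start; "moment": the same for the moment, N m; "grip_width": finger opening in m.
Only numpy, scipy, OpenCV 4.12 (cv2) and the standard library are available. Lean on these libraries where they do the work, as an engineer would, in place of code of your own. Each camera call takes 0.05 s, during which the arm holds its last target.

TASK

Open the sample port of the stone tester: the hatch with the round window. With a fingertip, press its front edge gently all the way down just once, let go so that it springs open, then keep off it and watch for some three seconds that it stays open. Leave the slatted battery hatch shut and the jar, loupe and tweezers where they are; nothing is to be picked up.

Things in the scene. Friction and masses are not known exactly. Their poses are not given: they have to be found in the camera images.
- tester: Fixed white desk-top stone tester, 205 (x) x 204 (y) mm; origin at the centre of its underside on the desk, x towards its back. The front part is a flat dock 26 mm high that carries two plug-in bays side by side, centres at local x = -52, y = +49 and -49 mm; the bays may be in either place. Behind them a raised block with a dark display, up to 80 mm above the desk, fills local x = 32 to 102 mm.
- sample_bay: Grey square bay, 88 x 88 x 40 mm, fixed on the dock; origin at the centre of its underside (26 mm above the desk), x towards the tester's back. It carries the sample hatch.
- sample_press (a point): Spot to press: on top of the sample hatch, mid-width, 18 mm behind its front edge, 53 mm from its hinge at the back; 75 mm above the desk when shut, moves with the hatch. The hatch: aluminium plate 74 x 74 x 14 mm, 35 mm round window in a dark ring towards its back, three fine dark lines near its front edge; shut, it stands 9 mm proud of the bay's rim.
- sample_hatch (a joint): Hinge angle of the sample hatch, rad: 0 latched shut, negative pressed down (stop -0.105: 5.5 mm down at the press spot), fully open 0.75 (press spot then 35 mm higher, 15 mm farther back). Pressed past -0.07 (3.7 mm; some 2.5 to 4 N at the press spot) and let go, it springs open by itself within a second and stays open; pressed less it stays latched; pressed down when open it latches shut.
- sample_latch (a joint): Hidden follower pin of the sample hatch's latch, sideways position in m: 0 latched, about +0.003 to +0.008 as the hatch is released, about 0 to -0.002 when open; only pushing the opened hatch shut again takes it below -0.006.
- battery_bay: Grey bay of the same size as the sample bay, origin likewise; it carries the battery hatch, which is to stay shut.
- battery_press (a point): The same spot on the battery hatch, which is of the same size and metal but has four raised cross slats in place of the window.
- battery_hatch (a joint): Hinge angle of the battery hatch, with the same latch and values as the sample hatch; about 0 shut.
- jar: Loose glass jar with black cap, 39 mm wide, 43 mm high, beside the tester; origin at the centre of its foot.
- loupe: Loose folding loupe, 27 x 44 x 14 mm, lying in front of the tester; origin at the centre of its underside.
- tweezers: Loose steel tweezers, 13 x 162 x 10 mm, lying in front of the tester; origin at the centre of the underside.

How it is judged:
On the way, in this order (a step that is already met when the one before it is completed fails the run):
1. the sample hatch is pressed down far enough to free its latch by the fingers (value of joint sample_hatch below -0.055 rad and contact force between the fingers and sample_hatch above 0.5 N), for 0.02 s.
2. it has sprung open and stands open untouched for two seconds (value of joint sample_hatch above 0.65 rad and contact force between each of the arm, the fingers and sample_hatch below 0.05 N), for 2 s.
At the end, for the whole second after the job is handed in: The sample hatch stands open by itself (above 0.65 rad, at rest), the battery hatch is shut (within 0.03 rad of 0), and jar, loupe and tweezers lie within 15 mm of where they were (value of joint sample_hatch above 0.65 rad and velocity of joint sample_hatch below 0.05 rad/s and value of joint battery_hatch between -0.03 and 0.03 rad and distance of each of jar, loupe, tweezers from where it was at the start of the episode below 0.015 m); the robot touches nothing.
It fails at once if the battery hatch is pressed or opened (value of joint battery_hatch below -0.05 rad or value of joint battery_hatch above 0.05 rad).
It fails at once if the opened sample hatch is pushed shut again (a second press) (value of joint sample_latch below -0.006 m).
It fails at once if the sample hatch is rammed with more than 40 N (contact force between the fingers and sample_hatch above 40 N).
It fails at once if the jar, loupe or tweezers are shoved, lifted or carried (distance of any of jar, loupe, tweezers from where it was at the start of the episode above 0.02 m).
It also fails if it takes over 29 s, if anything falls off the work surface, if the arm or the gripper's body presses on something with over 40 N, if the wrist force passes 120 N, or if a joint passes its speed limit or range.

## Working session

There is one attempt and no reset: what is moved stays moved. The work goes in short steps, Python scripts to look and compute and a tool call to move; the robot and the scene stay as the last step left them, time stands still between calls to the robot, and variables do not carry over. Pictures are saved under pics/ and viewed, and the job is handed in when it is done.

Besides the shell and the picture viewer there is one more tool, called in YAML: its name, and indented under it one key for each argument. jog_arm: Moves the arm, as the interface text tells. Its arguments: {"type":"object","properties":{"motion":{"type":"array"},"newtons":{"type":"number"}},"required":["motion"]}

```bash
mkdir -p pics
python3 - <<'E'
from bench import get_obs, vision
import cv2
o=get_obs(); print({k:o[k] for k in('clock','tcp_pos','orientation','grip_width','contact_force')})
for n in('top','side','wrist'):
    c=vision.get_calibration(n); print(n,c)
    cv2.imwrite(f'pics/{n}0.png',vision.grab_frame(n)[:,:,::-1])
E
```

```text
{'clock': 0.0, 'tcp_pos': array([ 0.22163147, -0.63699012,  0.24432103]), 'orientation': array([-1.34826103,  0.96021525, -0.95766887]), 'grip_width': 0.08541274076471693, 'contact_force': array([ 0.12964431,  0.2123898 , -0.11189366])}
top {'camera_matrix': array([[426.48396493,   0.        , 249.99807864],
       [  0.        , 426.48396493, 198.56428842],
       [  0.        ,   0.        ,   1.        ]]), 'world_from_camera': array([[ 0.00255565, -0.99559318,  0.09374264,  0.44720404],
       [-0.99981933, -0.00430963, -0.01851292, -0.09023107],
       [ 0.01883534, -0.0936784 , -0.99542433,  0.93939509],
       [ 0.        ,  0.        ,  0.        ,  1.        ]])}
side {'camera_matrix': array([[407.85665427,   0.        , 253.33840912],
       [  0.        , 407.85665427, 192.23205004],
       [  0.        ,   0.        ,   1.        ]]), 'world_from_camera': array([[-0.79294987, -0.4218293 ,  0.4396482 ,  0.14629691],
       [-0.60904671,  0.52851046, -0.59138719,  0.41624688],
       [ 0.01710577, -0.73670668, -0.67599605,  0.63147579],
       [ 0.        ,  0.        ,  0.        ,  1.        ]])}
wrist {'camera_matrix': array([[294.73553042,   0.        , 255.35805215],
       [  0.        , 294.73553042, 195.75117397],
       [  0.        ,   0.        ,   1.        ]]), 'world_from_camera': array([[ 0.32787162, -0.89574966, -0.30022116,  0.29823899],
       [-0.94471866, -0.31175493, -0.10156533, -0.61081141],
       [-0.00261832,  0.31692492, -0.94844701,  0.37355849],
       [ 0.        ,  0.        ,  0.        ,  1.        ]])}
```

View pics/top0.png

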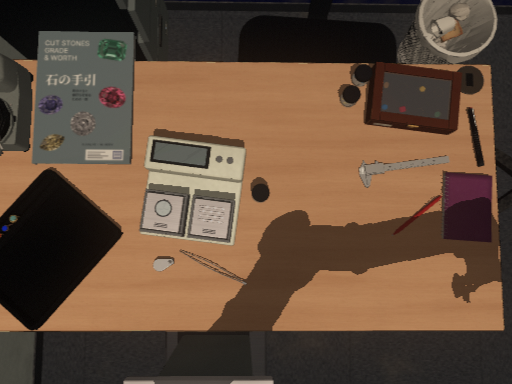

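View pics/side0.png

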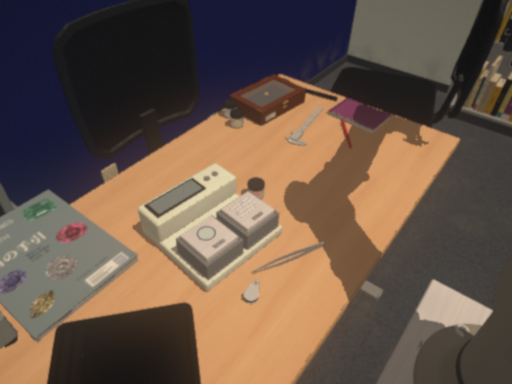

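The top view shows the tester at about (195,190). The sample bay with the round window is on the left at (164,212), and the slatted battery bay is on the right at (212,217). I'll zoom in.

Run:
```python
import cv2
a=cv2.imread('pics/top0.png')[120:290,130:280]; cv2.imwrite('pics/topz.png',cv2.resize(a,None,fx=3.5,fy=3.5,interpolation=cv2.INTER_CUBIC))
a=cv2.imread('pics/side0.png')[155:305,130:290]; cv2.imwrite('pics/sidez.png',cv2.resize(a,None,fx=4,fy=4,interpolation=cv2.INTER_CUBIC))
from scipy.spatial.transform import Rotation as R
from bench import get_obs
print(R.from_rotvec(get_obs()['orientation']).as_matrix().round(3))
```

```text
[[ 0.329 -0.001  0.944]
 [-0.944  0.001  0.329]
 [-0.001 -1.    -0.   ]]
```

View pics/topz.png

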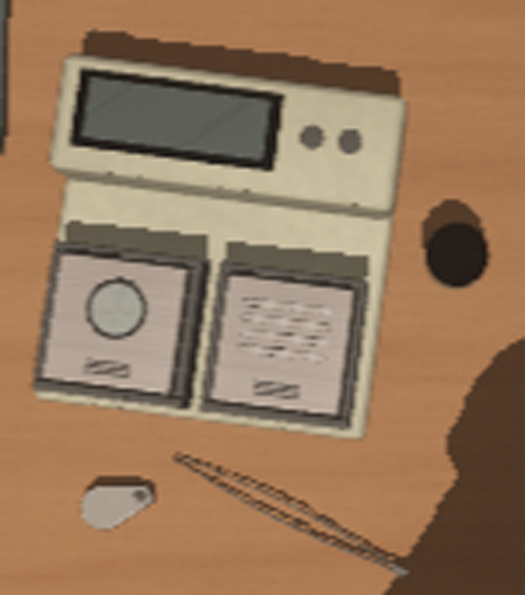

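View pics/sidez.png

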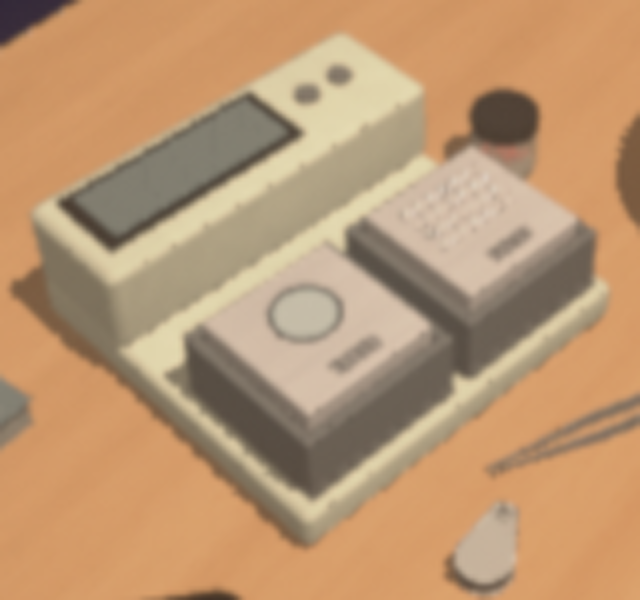

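```bash
cat > h.py <<'E'
import numpy as np, cv2
from bench import vision
def ray(n,uv,z):
    c=vision.get_calibration(n);M=np.array(c['world_from_camera'])
    d=M[:3,:3]@np.linalg.solve(c['camera_matrix'],[uv[0],uv[1],1]);o=M[:3,3]
    return o+d*(z-o[2])/d[2]
E
python3 - <<'E'
from h import *
T=lambda u,v:(130+(u+.5)/3.5-.5,120+(v+.5)/3.5-.5)
S=lambda u,v:(130+(u+.5)/4-.5,155+(v+.5)/4-.5)
# plate mask in top
a=cv2.imread('pics/top0.png').astype(int)[:,:,::-1]
h=cv2.cvtColor(cv2.imread('pics/top0.png'),cv2.COLOR_BGR2HSV)
m=((h[...,1]<60)&(h[...,2]>125)).astype('uint8')
print(a[230,155],a[200,152],a[175,200],h[230,155],h[175,200])
sub=np.zeros_like(m); sub[185:240,138:190]=m[185:240,138:190]
cs,_=cv2.findContours(sub,cv2.RETR_EXTERNAL,cv2.CHAIN_APPROX_NONE)
c=max(cs,key=cv2.contourArea); r=cv2.minAreaRect(c); print(r, cv2.contourArea(c))
print('rect corners',[ray('top',p,.075).round(4) for p in cv2.boxPoints(r)], 'ctr',ray('top',r[0],.075).round(4))
pl=[ray('top',T(*p),.075)for p in[(62,252),(190,262),(172,398),(47,384)]]
print('clicked',np.round(pl,4),np.mean(pl,0))
for n,t,s in(('win',(116,308),(305,312)),('lines',(107,368),(355,355))):print(n,ray('top',T(*t),.075).round(4),ray('side',S(*s),.075).round(4))
ps=[ray('side',S(*p),.075)for p in[(190,333),(328,245),(440,330),(310,415)]]
print('side',np.round(ps,4),np.mean(ps,0))
pb=[ray('top',T(*p),.080)for p in[(68,57),(404,100),(390,213),(55,165)]];print('block',np.round(pb,4))
for n,t,z in(('jar',(457,254),.043),('loupe',(115,502),.01),('twL',(178,458),.005),('twR',(405,572),.005)):print(n,ray('top',T(*t),z).round(3))
E
```

```text
[59 52 46] [176 159 146] [126 117  96] [14 56 59] [ 21  61 126]
((162.21998596191406, 211.95999145507812), (36.62813186645508, 36.06244659423828), 8.130102157592773) 1242.0
rect corners [array([0.4697, 0.112 , 0.075 ]), array([0.5421, 0.1036, 0.075 ]), array([0.5318, 0.03  , 0.075 ]), array([0.4595, 0.039 , 0.075 ])] ctr [0.5006 0.0712 0.075 ]
clicked [[0.5418 0.1021 0.075 ]
 [0.5363 0.028  0.075 ]
 [0.4576 0.037  0.075 ]
 [0.4654 0.1088 0.075 ]] [0.50028794 0.0689727  0.075     ]
win [0.5094 0.0702 0.075 ] [0.5095 0.0693 0.075 ]
lines [0.4747 0.0746 0.075 ] [0.475  0.0744 0.075 ]
side [[0.5413 0.1105 0.075 ]
 [0.5296 0.0312 0.075 ]
 [0.4547 0.0397 0.075 ]
 [0.4681 0.1115 0.075 ]] [0.49841833 0.07323473 0.075     ]
block [[ 0.6558  0.1004  0.08  ]
 [ 0.6316 -0.0959  0.08  ]
 [ 0.5649 -0.088   0.08  ]
 [ 0.592   0.1063  0.08  ]]
jar [ 0.545 -0.128  0.043]
loupe [0.395 0.08  0.01 ]
twL [0.421 0.043 0.005]
twR [ 0.352 -0.098  0.005]
```

The side and top views agree. The press spot is at about (0.4815, 0.0735, 0.075) and the tester yaw is about -7.5°. I'll close the fingers and move over at height.

jog_arm:
  motion:
    - {"gripper": 0,"tx": -24,"tz": 28.5}
    - {"gripper": 0,"tx": -24,"tz": 28.5}
    - {"gripper": 0,"tx": -24,"tz": 28.5}
    - {"gripper": 0,"tx": -24,"tz": 28.5}
    - {"gripper": 0,"tx": -24,"tz": 28.5}
    - {"gripper": 0,"tx": -24,"tz": 28.5}
    - {"gripper": 0,"tx": -24,"tz": 28.5}
    - {"gripper": 0,"tx": -24,"tz": 28.5}
    - {"gripper": 0,"tx": -24,"tz": 28.5}
    - {"gripper": 0,"tx": -24,"tz": 28.5}
    - {"gripper": 0,"tx": -24,"tz": 28.5}
    - {"gripper": 0,"tx": -24,"tz": 28.5}
  newtons: 20

```text
schema error: expected keys gripper, tx, ty, tz, ax, ay, az
```

jog_arm:
  motion:
    - {"gripper": 0,"tx": -24,"ty": 0,"tz": 28.5,"ax": 0,"ay": 0,"az": 0}
    - {"gripper": 0,"tx": -24,"ty": 0,"tz": 28.5,"ax": 0,"ay": 0,"az": 0}
    - {"gripper": 0,"tx": -24,"ty": 0,"tz": 28.5,"ax": 0,"ay": 0,"az": 0}
    - {"gripper": 0,"tx": -24,"ty": 0,"tz": 28.5,"ax": 0,"ay": 0,"az": 0}
    - {"gripper": 0,"tx": -24,"ty": 0,"tz": 28.5,"ax": 0,"ay": 0,"az": 0}
    - {"gripper": 0,"tx": -24,"ty": 0,"tz": 28.5,"ax": 0,"ay": 0,"az": 0}
    - {"gripper": 0,"tx": -24,"ty": 0,"tz": 28.5,"ax": 0,"ay": 0,"az": 0}
    - {"gripper": 0,"tx": -24,"ty": 0,"tz": 28.5,"ax": 0,"ay": 0,"az": 0}
    - {"gripper": 0,"tx": -24,"ty": 0,"tz": 28.5,"ax": 0,"ay": 0,"az": 0}
    - {"gripper": 0,"tx": -24,"ty": 0,"tz": 28.5,"ax": 0,"ay": 0,"az": 0}
    - {"gripper": 0,"tx": -24,"ty": 0,"tz": 28.5,"ax": 0,"ay": 0,"az": 0}
    - {"gripper": 0,"tx": -24,"ty": 0,"tz": 28.5,"ax": 0,"ay": 0,"az": 0}
  newtons: 20

```text
clock: 1.35
tcp_pos: [0.4506, -0.2518, 0.2453]
orientation: [-1.349, 0.959, -0.959]
contact_force: [0.3, -0.6, 0.7]
grip_width: 0.0004
```

jog_arm:
  motion:
    - {"gripper": 0,"tx": 0,"ty": 0,"tz": 0,"ax": 0,"ay": 0.1165,"az": 0}
    - {"gripper": 0,"tx": 0,"ty": 0,"tz": 0,"ax": 0,"ay": 0.1165,"az": 0}
    - {"gripper": 0,"tx": 0,"ty": 0,"tz": 0,"ax": 0,"ay": 0.1165,"az": 0}
    - {"gripper": 0,"tx": 0,"ty": 0,"tz": 0,"ax": 0,"ay": 0.1165,"az": 0}
    - {"gripper": 0,"tx": -40.8,"ty": 8,"tz": -1.5,"ax": 0,"ay": 0,"az": 0}
    - {"gripper": 0,"tx": -40.8,"ty": 8,"tz": -1.5,"ax": 0,"ay": 0,"az": 0}
    - {"gripper": 0,"tx": -40.8,"ty": 8,"tz": -1.5,"ax": 0,"ay": 0,"az": 0}
    - {"gripper": 0,"tx": -40.8,"ty": 8,"tz": -1.5,"ax": 0,"ay": 0,"az": 0}
    - {"gripper": 0,"tx": -40.8,"ty": 8,"tz": -1.5,"ax": 0,"ay": 0,"az": 0}
    - {"gripper": 0,"tx": -40.8,"ty": 8,"tz": -1.5,"ax": 0,"ay": 0,"az": 0}
    - {"gripper": 0,"tx": -40.8,"ty": 8,"tz": -1.5,"ax": 0,"ay": 0,"az": 0}
    - {"gripper": 0,"tx": -40.8,"ty": 8,"tz": -1.5,"ax": 0,"ay": 0,"az": 0}

```text
clock: 2.55
tcp_pos: [0.4809, 0.0735, 0.181]
orientation: [-1.144, 1.305, -1.306]
contact_force: [-0.1, -0.5, -0.4]
grip_width: 0.0003
```

Run:
```python
from bench import get_obs, vision
import cv2,numpy as np
from scipy.spatial.transform import Rotation as R
o=get_obs();print(o['tcp_pos'],o['contact_force']); Rm=R.from_rotvec(o['orientation']).as_matrix();print(Rm.round(3))
print('shift to spot',(Rm.T@(np.array([.4815,.0735,.075])-o['tcp_pos'])*1000).round(1))
from h import *
S=vision.grab_frame('side')[:,:,::-1]
W=vision.grab_frame('wrist')[:,:,::-1]
cv2.imwrite('pics/s1.png',cv2.resize(S[120:330,100:350],None,fx=2.5,fy=2.5)); cv2.imwrite('pics/w1.png',W)
print(get_obs()['clock'])
```

```text
[0.48087909 0.07349937 0.18102444] [-0.08665435 -0.54166702 -0.36968976]
[[-0.131  0.     0.991]
 [-0.991 -0.    -0.131]
 [ 0.    -1.     0.   ]]
shift to spot [-1.00e-01  1.06e+02  6.00e-01]
2.65
```

View pics/s1.png

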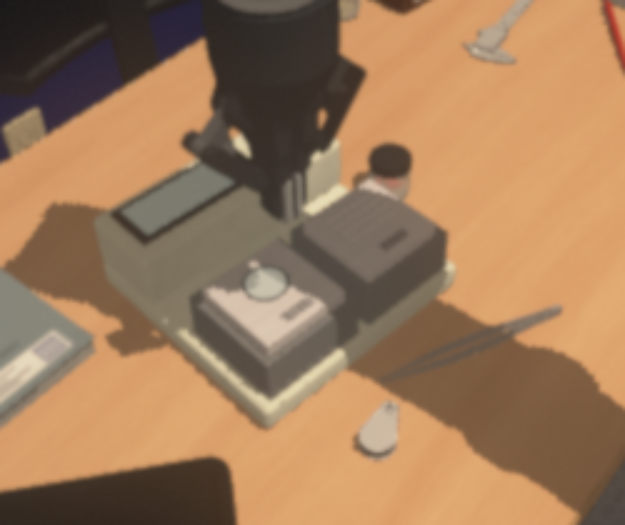

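View pics/w1.png

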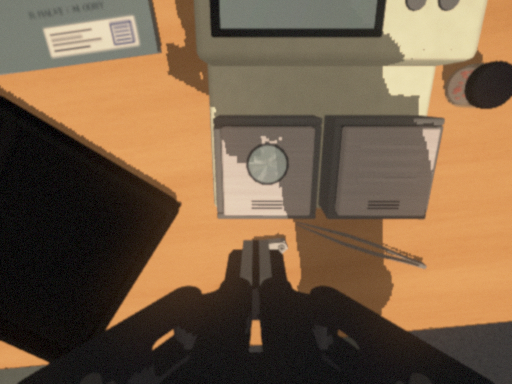

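The wrist view shows the window at (268,163), the lines at (267,205) and the closed fingertips at about (257,245). I'll cross-check the position with the wrist calibration.

Run:
```python
from h import *
for n,p in(('win',(268,163)),('lines',(267,204)),('front mid',(266,217))):print(n,ray('wrist',p,.075).round(4))
```

```text
win [0.5095 0.0645 0.075 ]
lines [0.4744 0.0692 0.075 ]
front mid [0.4627 0.0714 0.075 ]
```

jog_arm:
  motion:
    - {"gripper": 0,"tx": 0,"ty": 20,"tz": 0,"ax": 0,"ay": 0,"az": 0}
    - {"gripper": 0,"tx": 0,"ty": 20,"tz": 0,"ax": 0,"ay": 0,"az": 0}
    - {"gripper": 0,"tx": 0,"ty": 20,"tz": 0,"ax": 0,"ay": 0,"az": 0}
    - {"gripper": 0,"tx": 0,"ty": 20,"tz": 0,"ax": 0,"ay": 0,"az": 0}
    - {"gripper": 0,"tx": 0,"ty": 0,"tz": 0,"ax": 0,"ay": 0,"az": 0}

```text
clock: 3.15
tcp_pos: [0.4791, 0.0709, 0.0992]
orientation: [-1.149, 1.308, -1.304]
contact_force: [-0.1, 0.3, 0.6]
grip_width: -0.0
```

Run:
```python
from bench import get_obs, vision
import cv2
S=vision.grab_frame('side')[:,:,::-1]
cv2.imwrite('pics/s2.png',cv2.resize(S[120:330,100:350],None,fx=2.5,fy=2.5))
```

```text
(no output)
```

View pics/s2.png

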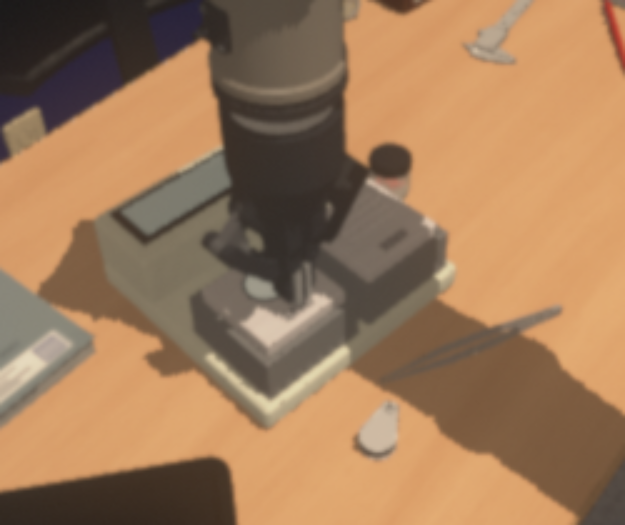

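The fingertip is about 10 mm above the hatch, between the window and the lines. Descending gently.

jog_arm:
  motion:
    - {"gripper": 0,"tx": 0,"ty": 2.5,"tz": 0,"ax": 0,"ay": 0,"az": 0}
    - {"gripper": 0,"tx": 0,"ty": 2.5,"tz": 0,"ax": 0,"ay": 0,"az": 0}
    - {"gripper": 0,"tx": 0,"ty": 2,"tz": 0,"ax": 0,"ay": 0,"az": 0}
    - {"gripper": 0,"tx": 0,"ty": 1,"tz": 0,"ax": 0,"ay": 0,"az": 0}
    - {"gripper": 0,"tx": 0,"ty": 1,"tz": 0,"ax": 0,"ay": 0,"az": 0}
    - {"gripper": 0,"tx": 0,"ty": 0,"tz": 0,"ax": 0,"ay": 0,"az": 0}

```text
clock: 3.8
tcp_pos: [0.481, 0.072, 0.0923]
orientation: [-1.144, 1.305, -1.305]
contact_force: [-0.6, 0.1, -0.2]
grip_width: 0.0001
```

jog_arm:
  motion:
    - {"gripper": 0,"tx": 0,"ty": 1,"tz": 0,"ax": 0,"ay": 0,"az": 0}
    - {"gripper": 0,"tx": 0,"ty": 1,"tz": 0,"ax": 0,"ay": 0,"az": 0}
    - {"gripper": 0,"tx": 0,"ty": 1,"tz": 0,"ax": 0,"ay": 0,"az": 0}
    - {"gripper": 0,"tx": 0,"ty": 1,"tz": 0,"ax": 0,"ay": 0,"az": 0}
    - {"gripper": 0,"tx": 0,"ty": 1,"tz": 0,"ax": 0,"ay": 0,"az": 0}
    - {"gripper": 0,"tx": 0,"ty": 0,"tz": 0,"ax": 0,"ay": 0,"az": 0}

```text
clock: 4.4
tcp_pos: [0.4807, 0.072, 0.0872]
orientation: [-1.145, 1.305, -1.305]
contact_force: [-1.5, 0.9, 1.8]
grip_width: 0.0
```

jog_arm:
  motion:
    - {"gripper": 0,"tx": 0,"ty": 1,"tz": 0,"ax": 0,"ay": 0,"az": 0}
    - {"gripper": 0,"tx": 0,"ty": 1,"tz": 0,"ax": 0,"ay": 0,"az": 0}
    - {"gripper": 0,"tx": 0,"ty": 0,"tz": 0,"ax": 0,"ay": 0,"az": 0}

```text
clock: 4.7
tcp_pos: [0.4806, 0.072, 0.0851]
orientation: [-1.145, 1.305, -1.305]
contact_force: [-2.4, -0.0, 2.6]
grip_width: -0.0001
```

jog_arm:
  motion:
    - {"gripper": 0,"tx": 0,"ty": 1,"tz": 0,"ax": 0,"ay": 0,"az": 0}
    - {"gripper": 0,"tx": 0,"ty": 0,"tz": 0,"ax": 0,"ay": 0,"az": 0}

```text
clock: 4.9
tcp_pos: [0.4808, 0.072, 0.0841]
orientation: [-1.145, 1.305, -1.305]
contact_force: [-2.3, 0.3, 2.3]
grip_width: 0.0002
```

jog_arm:
  motion:
    - {"gripper": 0,"tx": 0,"ty": 1,"tz": 0,"ax": 0,"ay": 0,"az": 0}
    - {"gripper": 0,"tx": 0,"ty": 0,"tz": 0,"ax": 0,"ay": 0,"az": 0}

```text
clock: 5.1
tcp_pos: [0.4809, 0.072, 0.0837]
orientation: [-1.145, 1.305, -1.305]
contact_force: [-5.0, 0.2, 10.3]
grip_width: -0.0003
```

The force has jumped to about 10 N, so the hatch is on its stop. Letting go, straight up and back.

jog_arm:
  motion:
    - {"gripper": 0,"tx": 0,"ty": -15,"tz": 0,"ax": 0,"ay": 0,"az": 0}
    - {"gripper": 0,"tx": 0,"ty": -35,"tz": 0,"ax": 0,"ay": 0,"az": 0}
    - {"gripper": 0,"tx": 0,"ty": -40,"tz": 0,"ax": 0,"ay": 0,"az": 0}
    - {"gripper": 0,"tx": 0,"ty": -40,"tz": 0,"ax": 0,"ay": 0,"az": 0}
    - {"gripper": 0,"tx": 0,"ty": -30,"tz": 0,"ax": 0,"ay": 0,"az": 0}
    - {"gripper": 0,"tx": 0,"ty": -15,"tz": 0,"ax": 0,"ay": 0,"az": 0}
    - {"gripper": 0,"tx": 0,"ty": 0,"tz": 0,"ax": 0,"ay": 0,"az": 0}
    - {"gripper": 0,"tx": 0,"ty": 0,"tz": 0,"ax": 0,"ay": 0,"az": 0}
    - {"gripper": 0,"tx": 0,"ty": 0,"tz": 0,"ax": 0,"ay": 0,"az": 0}
    - {"gripper": 0,"tx": 0,"ty": 0,"tz": 0,"ax": 0,"ay": 0,"az": 0}
    - {"gripper": 0,"tx": 0,"ty": 0,"tz": 0,"ax": 0,"ay": 0,"az": 0}
    - {"gripper": 0,"tx": 0,"ty": 0,"tz": 0,"ax": 0,"ay": 0,"az": 0}

```text
clock: 6.3
tcp_pos: [0.4808, 0.072, 0.2578]
orientation: [-1.145, 1.306, -1.305]
contact_force: [-1.1, -0.6, -0.6]
grip_width: -0.0001
```

Run:
```python
from bench import vision
import cv2
S=vision.grab_frame('side')[:,:,::-1]
cv2.imwrite('pics/s3.png',cv2.resize(S[120:330,100:350],None,fx=2.5,fy=2.5))
cv2.imwrite('pics/w3.png',vision.grab_frame('wrist')[:,:,::-1])
```

```text
(no output)
```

View pics/s3.png

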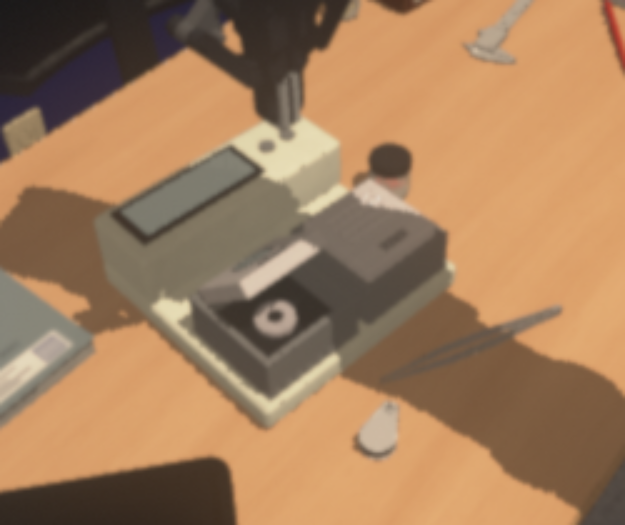

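View pics/w3.png

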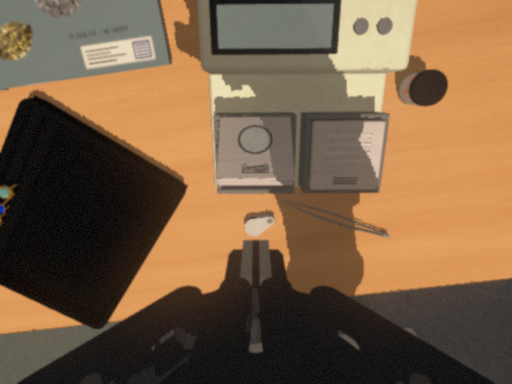

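The side view shows the sample hatch open, with its front edge at about (280,265) and the inner ring of the port at (275,318). The battery hatch is shut. I'll keep still for about three seconds.

jog_arm:
  motion:
    - {"gripper": 0,"tx": 0,"ty": 0,"tz": 0,"ax": 0,"ay": 0,"az": 0}
    - {"gripper": 0,"tx": 0,"ty": 0,"tz": 0,"ax": 0,"ay": 0,"az": 0}
    - {"gripper": 0,"tx": 0,"ty": 0,"tz": 0,"ax": 0,"ay": 0,"az": 0}
    - {"gripper": 0,"tx": 0,"ty": 0,"tz": 0,"ax": 0,"ay": 0,"az": 0}
    - {"gripper": 0,"tx": 0,"ty": 0,"tz": 0,"ax": 0,"ay": 0,"az": 0}
    - {"gripper": 0,"tx": 0,"ty": 0,"tz": 0,"ax": 0,"ay": 0,"az": 0}
    - {"gripper": 0,"tx": 0,"ty": 0,"tz": 0,"ax": 0,"ay": 0,"az": 0}
    - {"gripper": 0,"tx": 0,"ty": 0,"tz": 0,"ax": 0,"ay": 0,"az": 0}
    - {"gripper": 0,"tx": 0,"ty": 0,"tz": 0,"ax": 0,"ay": 0,"az": 0}
    - {"gripper": 0,"tx": 0,"ty": 0,"tz": 0,"ax": 0,"ay": 0,"az": 0}
    - {"gripper": 0,"tx": 0,"ty": 0,"tz": 0,"ax": 0,"ay": 0,"az": 0}
    - {"gripper": 0,"tx": 0,"ty": 0,"tz": 0,"ax": 0,"ay": 0,"az": 0}

```text
clock: 7.6
tcp_pos: [0.481, 0.072, 0.2583]
orientation: [-1.144, 1.305, -1.305]
contact_force: [0.6, -0.0, -0.3]
grip_width: 0.0
```

jog_arm:
  motion:
    - {"gripper": 0,"tx": 0,"ty": 0,"tz": 0,"ax": 0,"ay": 0,"az": 0}
    - {"gripper": 0,"tx": 0,"ty": 0,"tz": 0,"ax": 0,"ay": 0,"az": 0}
    - {"gripper": 0,"tx": 0,"ty": 0,"tz": 0,"ax": 0,"ay": 0,"az": 0}
    - {"gripper": 0,"tx": 0,"ty": 0,"tz": 0,"ax": 0,"ay": 0,"az": 0}
    - {"gripper": 0,"tx": 0,"ty": 0,"tz": 0,"ax": 0,"ay": 0,"az": 0}
    - {"gripper": 0,"tx": 0,"ty": 0,"tz": 0,"ax": 0,"ay": 0,"az": 0}
    - {"gripper": 0,"tx": 0,"ty": 0,"tz": 0,"ax": 0,"ay": 0,"az": 0}
    - {"gripper": 0,"tx": 0,"ty": 0,"tz": 0,"ax": 0,"ay": 0,"az": 0}
    - {"gripper": 0,"tx": 0,"ty": 0,"tz": 0,"ax": 0,"ay": 0,"az": 0}
    - {"gripper": 0,"tx": 0,"ty": 0,"tz": 0,"ax": 0,"ay": 0,"az": 0}
    - {"gripper": 0,"tx": 0,"ty": 0,"tz": 0,"ax": 0,"ay": 0,"az": 0}
    - {"gripper": 0,"tx": 0,"ty": 0,"tz": 0,"ax": 0,"ay": 0,"az": 0}

```text
clock: 8.8
tcp_pos: [0.481, 0.072, 0.2583]
orientation: [-1.144, 1.305, -1.305]
contact_force: [0.2, -0.3, 0.5]
grip_width: 0.0001
```

jog_arm:
  motion:
    - {"gripper": 0,"tx": 0,"ty": 0,"tz": 0,"ax": 0,"ay": 0,"az": 0}
    - {"gripper": 0,"tx": 0,"ty": 0,"tz": 0,"ax": 0,"ay": 0,"az": 0}
    - {"gripper": 0,"tx": 0,"ty": 0,"tz": 0,"ax": 0,"ay": 0,"az": 0}
    - {"gripper": 0,"tx": 0,"ty": 0,"tz": 0,"ax": 0,"ay": 0,"az": 0}
    - {"gripper": 0,"tx": 0,"ty": 0,"tz": 0,"ax": 0,"ay": 0,"az": 0}
    - {"gripper": 0,"tx": 0,"ty": 0,"tz": 0,"ax": 0,"ay": 0,"az": 0}
    - {"gripper": 0,"tx": 0,"ty": 0,"tz": 0,"ax": 0,"ay": 0,"az": 0}
    - {"gripper": 0,"tx": 0,"ty": 0,"tz": 0,"ax": 0,"ay": 0,"az": 0}
    - {"gripper": 0,"tx": 0,"ty": 0,"tz": 0,"ax": 0,"ay": 0,"az": 0}
    - {"gripper": 0,"tx": 0,"ty": 0,"tz": 0,"ax": 0,"ay": 0,"az": 0}

```text
clock: 9.8
tcp_pos: [0.481, 0.072, 0.2583]
orientation: [-1.144, 1.305, -1.305]
contact_force: [-0.5, 0.0, -0.1]
grip_width: -0.0001
```

Run:
```python
from bench import vision,get_obs
import cv2,numpy as np
S=vision.grab_frame('side')[:,:,::-1]
c=cv2.resize(S[120:330,100:350],None,fx=2.5,fy=2.5)
cv2.imwrite('pics/s4.png',c)
d=cv2.absdiff(c,cv2.imread('pics/s3.png'));print(d[200:].mean(),(d[200:].max(2)>40).sum(),get_obs()['clock'])
```

```text
0.2979971282051282 0 9.85
```

View pics/s4.png

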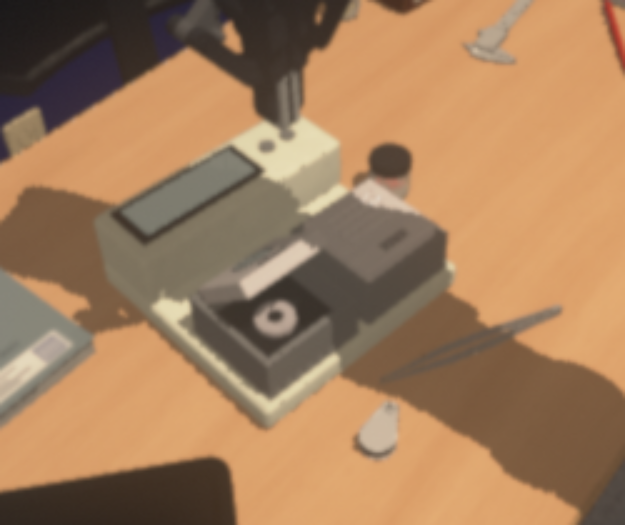

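The hatch is still open and nothing has changed after about 3.5 s, so I'm handing in.

```bash
python3 -c "
from bench import ticket;print(ticket.hand_in())"
```

```text
the job is handed in; nothing more can be done
None
```

The sample port is open. I pressed its front edge once with the closed fingertips until it reached its stop (about 10 N), then let go and lifted clear, and it sprang open.

- **Sample hatch:** I kept off it for about 3.5 s. Side pictures from the start and end of that wait show no difference, and the hatch is still open. I judged the opening angle only by eye, not in radians.
- **Battery hatch and loose items:** In the pictures the battery hatch stays shut, and the jar, loupe and tweezers lie where they were.
- **Disagreement:** The wrist camera put the hatch about 5 mm to the side of where the top and side views did. I went by the top and side views. The hatch's width leaves room for that difference.
- **Job end:** I handed in at about 9.9 s, well inside the 29 s limit. One early move was refused for missing values; the clock did not advance.

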